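Pack the sprig mould under the cantilever tray

TASK

Put the white plaster sprig mould away in the wooden tool box: swing the box's top tray up and over to the left by its handle until it rests fully open, set the mould gently flat, hollow side up, on the floor of the compartment underneath, then swing the tray back until it lies fully closed over the mould. Guide the tray by hand both ways instead of letting it drop, and leave the cup, the glaze test tile and the wooden rib undisturbed.

Things in the scene. Friction and masses are not known exactly. Their poses are not given: they have to be found in the camera images.
- toolbox: Open-topped light wooden box on the table, too heavy to move: 220 mm (its x) x 150 mm (its y) x 60 mm high, walls and floor 6 mm. Origin: centre of its underside, z up. Parallel steel arms outside its two short ends carry the tray.
- tray: Tray on the box, 220 x 150 x 35 mm, axes as the box's; always level. Origin on an arm pivot, 31 mm to -y of the tray's middle, 19 mm above its underside. Closed: lies on the box, underside 61 mm above the table. It swings up and over to the box's +y; open, it hangs beside the box, 190 mm along +y and 17 mm higher, compartment clear. Two small tools in it are fastened down.
- bay (a point): Centre of the floor of the box's compartment, 6 mm above the table; axes as the box's. The compartment is 208 mm (x) x 138 mm (y) inside, with 55 mm between its floor and the closed tray.
- handle (a point): Middle of the tray's handle: dark round wooden bar, 14 mm thick, about 200 mm long, along the box's x over the tray's middle line, between two end posts; axes as the box's. Closed, it is 126 mm above the table over the box's centre; always 59 mm above the tray's inner floor, 30 mm above its rim, free on both sides and above.
- tray_arm (a joint): Arm angle q, rad: 0 closed, 2.27 open stop. Handle's shift from closed: 105 mm x (cos(2.793 - q) + 0.940) along the box's +y, 105 mm x (sin(2.793 - q) - 0.342) up (top, +69 mm, at q = 1.22). No spring, hardly any friction: the tray (0.3 kg, arms 105 mm) falls shut from below 1.22, open from beyond it, and stays by its weight.
- mould: White plaster sprig mould, a block 52 mm (its x) x 70 mm (its y) x 31 mm high with a round hollow in its top, about 0.16 kg. Stands loose on the table to the right of the box. Origin: centre of its underside; z up through the hollow side.
- cup: Bystander: sage green glazed cup, 65 mm across, 71 mm tall; origin under its centre.
- tile: Bystander: small L-shaped glaze test tile, 30 x 38 x 56 mm; origin under its centre.
- rib: Bystander: flat wooden kidney rib, 39 x 105 x 9 mm; origin under its centre.
There are look-alikes about, which are no part of the job. Leave any red, turquoise or yellow look-alike of the mould alone.

How it is judged:
On the way, in this order (a step that is already met when the one before it is completed fails the run):
1. the tray is swung over and rests open, let go (value of joint tray_arm above 2.15 rad and contact force between the fingers and tray below 0.2 N), for 0.2 s.
2. the mould lies flat on the compartment's floor, let go, with the tray still open (x of mould in the frame of bay between -0.085 and 0.085 m and y of mould in the frame of bay between -0.05 and 0.05 m and z of mould in the frame of bay between -0.008 and 0.012 m and angle between mould's own z axis and vertical below 0.2 rad and value of joint tray_arm above 2 rad and contact force between the fingers and mould below 0.2 N), for 0.2 s.
At the end, for the whole second after the job is handed in: The mould lies at rest, hollow side up and level within 0.2 rad, on the floor of the compartment (its underside within 12 mm of the floor, its centre within 85 mm of the compartment's centre along the box and 50 mm across it), and the tray is closed over it (arm angle under 0.06 rad) (x of mould in the frame of bay between -0.085 and 0.085 m and y of mould in the frame of bay between -0.05 and 0.05 m and z of mould in the frame of bay between -0.008 and 0.012 m and angle between mould's own z axis and vertical below 0.2 rad and value of joint tray_arm below 0.06 rad and linear speed of mould below 0.03 m/s); the robot touches nothing.
It fails at once if the tray is let drop or slammed (arms faster than 4 rad/s; the handle faster than about 0.4 m/s) (velocity of joint tray_arm above 4 rad/s or velocity of joint tray_arm below -4 rad/s).
It fails at once if the mould is dropped into the box (let go over the open compartment with its underside more than 25 mm above the floor) (x of mould in the frame of bay between -0.11 and 0.11 m and y of mould in the frame of bay between -0.075 and 0.075 m and z of mould in the frame of bay above 0.025 m and value of joint tray_arm above 1.2 rad and contact force between the fingers and mould below 0.05 N).
It fails at once if the cup is disturbed (moved over 30 mm) (distance of cup from where it was at the start of the episode above 0.03 m).
It fails at once if the test tile is disturbed (moved over 30 mm) (distance of tile from where it was at the start of the episode above 0.03 m).
It fails at once if the wooden rib is disturbed (moved over 30 mm) (distance of rib from where it was at the start of the episode above 0.03 m).
It also fails if it takes over 72 s, if anything falls off the work surface, if the arm or the gripper's body presses on something with over 40 N, if the wrist force passes 120 N, or if a joint passes its speed limit or range.

ROBOT

A 6-joint arm with a two-finger parallel gripper is mounted at the origin on a cart in front of the work surface, level with it; the furniture and walls round the work are solid. World frame = base frame: x ahead of the robot, y to its left, z up, the work surface at z = 0. Lengths are in m, angles in rad, forces in N, time in s.
With the tool pointing down it reaches from about 0.35 to 0.925 m from the base axis. Payload 6.4 kg.
Tool frame: the origin (TCP) lies between the finger pads; the fingertips stand 8 mm ahead of it and the grasp point (between the pads) lies 11 mm behind it; x points along the fingers, y is the direction in which the jaws open and shut, and the axes are right-handed (so a half turn about x gives the same grasp; the last joint's range is limited). The gripper opens to 94 mm and grips with 3 to 60 N. Pads are 16 mm wide; open, the fingers measure 119 mm over their backs; the gripper's body (75 mm by 177 mm) begins 78 mm behind the grasp point.
Start: joints at [-1.471, 0.245, 1.558, -0, 1.339, -0.174], TCP at [0.176, -0.626, 0.213] pointing down, gripper open.
Joint ranges: [-3.13, 3.13], [-1.02, 2.26], [0.13, 2.54], [-0.95, 4.09], [0.21, 2.88], [-2.74, 2.74]. Speed limits (rad/s): [2.57, 2.57, 3.14, 3.14, 3.14, 3.14].

INTERFACE

Orientations are given as a unit quaternion [x, y, z, w].
In Python, from bench import ctrl, viewer gives the robot as it stands.
- The arm moves only by the tool drive_tool, never from a script. Its argument "series" is a list of rows, each an object with "hand": the gripper's target within -1 to 1 (shut at 1, half-way at 0, fully open at -1); "xyz": the shift along the tool's x, y, z in m, a list of three; "spin": the turn about the tool's x in rad. A call has 1 to 12 rows; each row shifts and turns the commanded pose from where the row before left it, along the tool's axes as they then stand; what a row does not reach is not made up. A row lasts 1/12 s, in which the tool goes at most 41.7 mm and 7.16 degrees, less where a joint would pass 70% of its speed; a pose out of reach is approached as far as the arm can. A call with a gripper value outside its range is refused whole. The fingers move at their own pace and stop on an object; the grip force is fixed at half the most. Time passes only in rows, so rows that do not move let the fingers close. It gives the time, the measured TCP pose, the force and the opening at its end, in the units of the state.
- ctrl.state(): the state, without advancing time (a new reading comes with each control period).
- viewer.camera(name): name is "side" or "top"; returns a dict with "pixels" (480x640x3 uint8, red, green, blue), "intrinsics" (3x3 intrinsics, pixels), "world_to_cam" (4x4, takes a point from world to camera coordinates). Camera axes: x right, y down, z forward; pixel columns grow to the right and rows downward; lengths in m; the calibration is good to about 2 mm. A picture is of the moment at which its call begins. There is no depth.
- ctrl.sign_off(): hands the job in, once; it reports no verdict.
The state is a dict: "time_s": time; "qpos": joint angles; "qd": joint speeds; "tau": joint torques, N m; "eef_pos": TCP position; "tool_rot": TCP orientation; "wrist_force": force on the tool from outside, world axes, zero at the start; "moment": the same for the moment, N m; "finger_gap": finger opening in m.
Only numpy, scipy, OpenCV 4.12 (cv2) and the standard library are available. Lean on these libraries where they do the work, as an engineer would, in place of code of your own. Each camera call takes 0.05 s, during which the arm holds its last target.

## Working session

There is one attempt and no reset: what is moved stays moved. The work goes in short steps, Python scripts to look and compute and a tool call to move; the robot and the scene stay as the last step left them, time stands still between calls to the robot, and variables do not carry over. Pictures are saved under pics/ and viewed, and the job is handed in when it is done.

Besides the shell and the picture viewer there is one more tool, called after "Emit:" as name([rows], argument=value, ...), one row to a line, values as JSON. drive_tool: Moves the arm, as the interface text tells. Its arguments: {"type":"object","properties":{"series":{"type":"array"}},"required":["series"]}

```bash
mkdir -p pics; ls; python3 - <<'E'
from bench import ctrl, viewer
import cv2, pickle
for n in ("side","top"):
    d=viewer.camera(n); pickle.dump(d,open(f"pics/{n}0.pkl","wb"))
    cv2.imwrite(f"pics/{n}0.png",cv2.cvtColor(d["pixels"],cv2.COLOR_RGB2BGR))
    print(n,d["intrinsics"],d["world_to_cam"])
print(ctrl.state())
E
```

```text
pics
side [[565.31885188   0.         327.05623045]
 [  0.         565.31885188 248.70936969]
 [  0.           0.           1.        ]] [[-9.40821576e-01 -3.38900486e-01 -1.10535135e-03  4.75885217e-01]
 [-2.02866309e-01  5.65783806e-01 -7.99208324e-01  1.79405427e-01]
 [ 2.71477480e-01 -7.51688197e-01 -6.01053103e-01  1.48095265e+00]
 [ 0.00000000e+00  0.00000000e+00  0.00000000e+00  1.00000000e+00]]
top [[578.21094397   0.         319.24293351]
 [  0.         578.21094397 235.90076594]
 [  0.           0.           1.        ]] [[-0.0019456  -0.99993036 -0.01164006  0.04173553]
 [-0.99130819  0.00345976 -0.13151466  0.48602328]
 [ 0.13154577  0.01128301 -0.99124588  1.64416948]
 [ 0.          0.          0.          1.        ]]
{'time_s': 0.1, 'qpos': array([-1.47111739e+00,  2.45687472e-01,  1.55886553e+00, -2.28684513e-05,
        1.33871368e+00, -1.74132002e-01]), 'qd': array([ 6.80722705e-05, -2.87511987e-03, -2.25108772e-03,  1.79710429e-03,
       -1.84125723e-04,  5.33632133e-04]), 'tau': array([-8.07733286e-04, -4.16912985e+01, -3.15525663e+01,  6.87380531e-02,
        3.09499539e-02, -4.38695804e-05]), 'eef_pos': array([ 0.17568875, -0.6252662 ,  0.21250615]), 'tool_rot': array([ 0.7005041 ,  0.09709821, -0.70047577,  0.09591473]), 'wrist_force': array([-1.0953679 , -0.57930603,  0.29313116]), 'moment': array([ 0.00614921, -0.02242461,  0.06336117]), 'finger_gap': 0.09368861604472552}
```

View pics/side0.png

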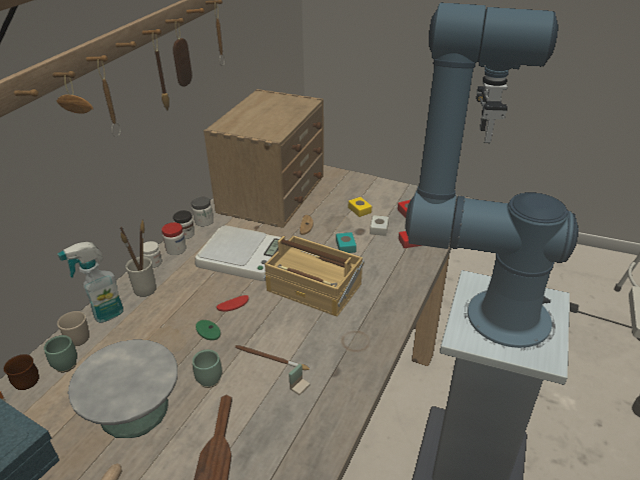

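View pics/top0.png

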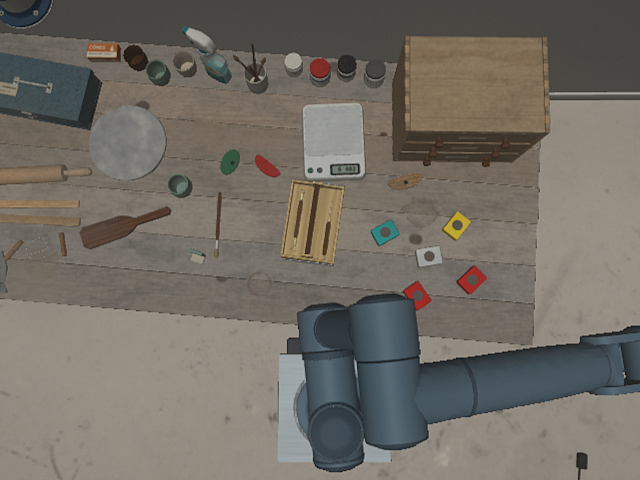

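```bash
cat > h.py <<'E'
import numpy as np, cv2, pickle
from bench import ctrl, viewer
def snap(n,tag):
    d=viewer.camera(n); pickle.dump(d,open(f"pics/{n}{tag}.pkl","wb")); return d
def load(n,tag): return pickle.load(open(f"pics/{n}{tag}.pkl","rb"))
def ray(d,uv):
    W=d["world_to_cam"];R=W[:3,:3];t=W[:3,3]
    uv=np.atleast_2d(uv).astype(float)
    c=-R.T@t
    v=np.c_[uv,np.ones(len(uv))]@np.linalg.inv(d["intrinsics"]).T@R
    return c,v
def onz(d,uv,z):
    c,v=ray(d,uv); return c+v*((z-c[2])/v[:,2])[:,None]
def proj(d,p):
    p=np.atleast_2d(p); q=(p@d["world_to_cam"][:3,:3].T+d["world_to_cam"][:3,3])@d["intrinsics"].T
    return q[:,:2]/q[:,2:]
def crop(d,x0,y0,x1,y1,s,name):
    im=cv2.cvtColor(d["pixels"],cv2.COLOR_RGB2BGR)[y0:y1,x0:x1]
    cv2.imwrite(name,cv2.resize(im,None,fx=s,fy=s,interpolation=cv2.INTER_CUBIC))
E
python3 - <<'E'
from h import *
t=load("top",0); s=load("side",0)
crop(t,265,160,465,310,4,"pics/tc.png"); crop(s,250,190,410,320,5,"pics/sc.png")
E
```

```text
(no output)
```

View pics/tc.png

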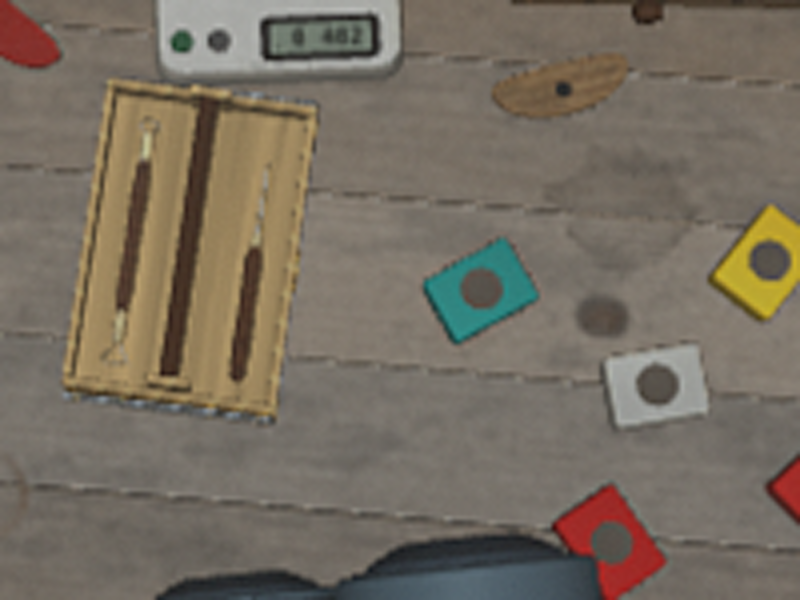

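View pics/sc.png

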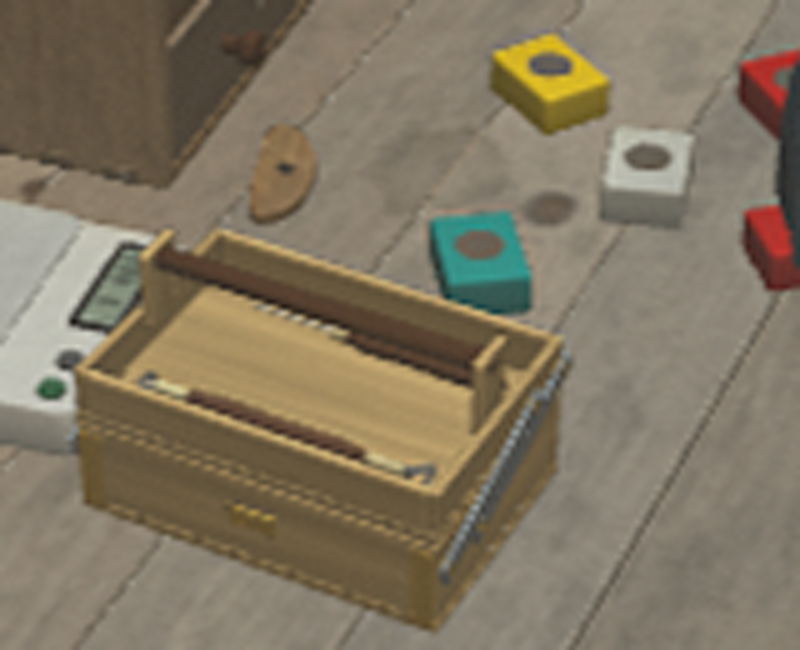

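```bash
python3 - <<'E'
from h import *
t=load("top",0); s=load("side",0)
# handle
im=t["pixels"].astype(int)
m=((im.sum(2)<200)&(im[...,0]>im[...,2]+5)).astype(np.uint8)
m[:, :285]=0; m[:,345:]=0; m[:180]=0; m[265:]=0
n,l,st,ce=cv2.connectedComponentsWithStats(m)
for i in range(1,n):
    if st[i,4]>30:
        ys,xs=np.where(l==i); r=cv2.minAreaRect(np.c_[xs,ys].astype(np.float32)); print(st[i],ce[i],r)
        if st[i,4]>200:
            vx,vy,x0,y0=cv2.fitLine(np.c_[xs,ys].astype(np.float32),cv2.DIST_L2,0,.01,.01).ravel()
            y=np.array([ys.min(),ys.max()]); x=x0+(y-y0)*vx/vy
            P=onz(t,np.c_[x,y],0.128); print(P,np.linalg.norm(P[0]-P[1]),"centre",P.mean(0),"yaw",np.arctan2(*(P[0]-P[1])[[1,0]]))
# tray rim outer corners at z=.096, from crop by eye
q=np.array([[110,82],[318,103],[275,415],[66,385]])/4+[265,160]
P=onz(t,q,0.096);print(P,P.mean(0),[np.linalg.norm(P[i]-P[i-1]) for i in range(4)])
for i,j in((3,0),(2,1)): print("yaw",np.arctan2(*(P[j]-P[i])[[1,0]]))
q=np.array([[155,258],[340,345]])/5+[250,190]
print("side handle ends",onz(s,q,0.126))
# mould
q=np.array([[603,357],[697,342],[708,405],[612,419]])/4+[265,160]
P=onz(t,q,0.031);print(P,P.mean(0),[np.linalg.norm(P[i]-P[i-1]) for i in range(4)])
print("long dir",np.arctan2(*((P[0]-P[1])+(P[3]-P[2]))[[1,0]]))
print("hole", onz(t,np.array([[658,385]])/4+[265,160],0.031), onz(s,np.array([[648,156]])/5+[250,190],0.031))
for nm,q in(("cup",[178,186]),("tile",[197,257]),("rib",[405,182])): print(nm,onz(t,[q],0.03))
E
```

```text
[305 184  19  70 326] [311.97852761 217.63496933] ((313.8265380859375, 218.909423828125), (10.16942024230957, 69.82696533203125), 7.016501426696777)
[[0.61825718 0.04481117 0.128     ]
 [0.4265989  0.07402689 0.128     ]] 0.19387225781189782 centre [0.52242804 0.05941903 0.128     ] yaw -0.1512720031629209
[294 201   8  36  95] [297.8        218.33684211] ((297.989990234375, 218.56997680664062), (3.2526915073394775, 35.638179779052734), 8.130102157592773)
[323 222   7  33 117] [325.91452991 237.94017094] ((325.9755554199219, 237.996337890625), (3.8074049949645996, 32.536006927490234), 8.530765533447266)
[[ 6.35878401e-01  1.14961223e-01  9.60000000e-02]
 [ 6.20073449e-01 -3.18007996e-02  9.60000000e-02]
 [ 3.99731363e-01 -3.42836873e-04  9.60000000e-02]
 [ 4.21036236e-01  1.44643030e-01  9.60000000e-02]] [0.51917986 0.05686515 0.096     ] [np.float64(0.21688283812285192), np.float64(0.14761059526353298), np.float64(0.22257636494719835), np.float64(0.14654282345351738)]
yaw -0.1372872633317454
yaw -0.14181042190025595
side handle ends [[0.62094919 0.04938194 0.126     ]
 [0.49931088 0.08738238 0.126     ]]
[[ 0.4464593  -0.23815789  0.031     ]
 [ 0.45713369 -0.30616773  0.031     ]
 [ 0.41148799 -0.31273205  0.031     ]
 [ 0.40159464 -0.24354907  0.031     ]] [ 0.4291689  -0.27515169  0.031     ] [np.float64(0.045187420065100244), np.float64(0.06884243223295863), np.float64(0.046115290140802755), np.float64(0.06988678548999286)]
long dir 1.7196065009709804
hole [[ 0.42604544 -0.27722552  0.031     ]] [[ 0.42798412 -0.27327627  0.031     ]]
cup [[0.63618127 0.45624722 0.03      ]]
tile [[0.4260273  0.39469109 0.03      ]]
rib [[ 0.64513914 -0.21156     0.03      ]]
```

```bash
cat >> h.py <<'E'
from scipy.spatial.transform import Rotation as Ro
YB=-0.145; HC=np.array([0.521,0.058,0.126])
bx=np.array([np.cos(YB),np.sin(YB),0]); by=np.array([-np.sin(YB),np.cos(YB),0])
def rep():
    s=ctrl.state(); R=Ro.from_quat(s["tool_rot"]).as_matrix()
    print("t",round(s["time_s"],2),"pos",s["eef_pos"].round(4),"gap",round(s["finger_gap"],4),"F",s["wrist_force"].round(1),"q",s["qpos"].round(2))
    print("tx",R[:,0].round(3),"ty",R[:,1].round(3),"tz",R[:,2].round(3)); return s,R
def go(target,R=None,pos=None):
    s=ctrl.state(); R=Ro.from_quat(s["tool_rot"]).as_matrix() if R is None else R
    d=R.T@(np.array(target)-(s["eef_pos"] if pos is None else pos)); print("shift tool mm",(d*1e3).round(1)); return d
def spin(R,want):
    # turn about tool x bringing tool y onto +-want
    w=R.T@np.array(want); a=np.arctan2(w[2],w[1]); 
    print("spin", a, "or", a-np.sign(a)*np.pi)
E
python3 - <<'E'
from h import *
s,R=rep(); spin(R,by); spin(R,[np.cos(.149),np.sin(.149),0])
T=HC+[0,0,0.06]
go(T)
for a in (0.045,-1.5,1.6): pass
E
```

```text
t 0.1 pos [ 0.1757 -0.6253  0.2125] gap 0.0937 F [-1.1 -0.6  0.3] q [-1.47  0.25  1.56 -0.    1.34 -0.17]
tx [-0.     0.002 -1.   ] ty [ 0.27  -0.963 -0.002] tz [-0.963 -0.27  -0.   ]
spin -2.7227760920672197 or 0.4188165615225734
spin -1.4459800605277962 or 1.695612593061997
shift tool mm [  27.6 -564.4 -517.2]
```

Emit:
drive_tool([
  {"hand": -1, "xyz": [-0.02, 0, 0], "spin": 0.105},
  {"hand": -1, "xyz": [-0.02, 0, 0], "spin": 0.105},
  {"hand": -1, "xyz": [-0.02, 0, 0], "spin": 0.105},
  {"hand": -1, "xyz": [0, 0, 0], "spin": 0.104},
  {"hand": -1, "xyz": [0, 0, 0], "spin": 0},
])

```text
time_s: 0.52
eef_pos: [0.1758, -0.6263, 0.2748]
tool_rot: [0.705, -0.053, -0.705, -0.051]
wrist_force: [-0.1, -0.1, -0.6]
finger_gap: 0.0938
```

```bash
python3 - <<'E'
from h import *
s,R=rep(); spin(R,by)
go(HC+[0,0,0.1])
E
```

```text
t 0.52 pos [ 0.1758 -0.6263  0.2748] gap 0.0938 F [-0.1 -0.1 -0.6] q [-1.47  0.2   1.5   0.    1.44  0.25]
tx [ 0.    -0.002 -1.   ] ty [-0.146 -0.989  0.002] tz [-0.989  0.146 -0.001]
spin 3.139770887996884 or -0.0018217655929091414
shift tool mm [  47.3 -727.6 -241.3]
```

Emit:
drive_tool([
  {"hand": -1, "xyz": [0, -0.036, -0.012], "spin": 0},
  {"hand": -1, "xyz": [0, -0.036, -0.012], "spin": 0},
  {"hand": -1, "xyz": [0, -0.036, -0.012], "spin": 0},
  {"hand": -1, "xyz": [0, -0.036, -0.012], "spin": 0},
  {"hand": -1, "xyz": [0, -0.036, -0.012], "spin": 0},
  {"hand": -1, "xyz": [0, -0.036, -0.012], "spin": 0},
  {"hand": -1, "xyz": [0, -0.036, -0.012], "spin": 0},
  {"hand": -1, "xyz": [0, -0.036, -0.012], "spin": 0},
  {"hand": -1, "xyz": [0, -0.036, -0.012], "spin": 0},
  {"hand": -1, "xyz": [0, -0.036, -0.012], "spin": 0},
  {"hand": -1, "xyz": [0, -0.036, -0.012], "spin": 0},
  {"hand": -1, "xyz": [0, -0.036, -0.012], "spin": 0},
])

```text
time_s: 1.52
eef_pos: [0.3807, -0.217, 0.2723]
tool_rot: [-0.705, 0.05, 0.706, 0.051]
wrist_force: [2.0, 0.5, 0.0]
finger_gap: 0.0939
```

Emit:
drive_tool([
  {"hand": -1, "xyz": [0, -0.036, -0.012], "spin": 0},
  {"hand": -1, "xyz": [0, -0.036, -0.012], "spin": 0},
  {"hand": -1, "xyz": [0, -0.036, -0.012], "spin": 0},
  {"hand": -1, "xyz": [0, -0.036, -0.012], "spin": 0},
  {"hand": -1, "xyz": [0, -0.036, -0.012], "spin": 0},
  {"hand": -1, "xyz": [0, -0.036, -0.012], "spin": 0},
  {"hand": -1, "xyz": [0, -0.036, -0.012], "spin": 0},
  {"hand": -1, "xyz": [0, -0.036, -0.012], "spin": 0},
  {"hand": -1, "xyz": [0, 0, 0], "spin": 0},
  {"hand": -1, "xyz": [0, 0, 0], "spin": 0},
])

```text
time_s: 2.35
eef_pos: [0.5169, 0.0534, 0.2719]
tool_rot: [-0.704, 0.049, 0.706, 0.049]
wrist_force: [0.0, -0.1, 0.9]
finger_gap: 0.0937
```

```bash
python3 - <<'E'
from h import *
s,R=rep(); spin(R,by)
go(HC+[0,0,-0.011])
d=snap("side",1)
crop(d,200,120,460,315,3,"pics/s1.png")
t=snap("top",1); crop(t,250,160,450,310,4,"pics/t1.png")
E
```

```text
t 2.35 pos [0.5169 0.0534 0.2719] gap 0.0937 F [ 0.  -0.1  0.9] q [-0.12 -0.11  1.82 -0.    1.43  1.6 ]
tx [-0.003  0.    -1.   ] ty [-0.139 -0.99   0.   ] tz [-0.99   0.139  0.003]
spin -3.1361139952508887 or 0.005478658338904374
shift tool mm [156.9  -5.1  -3.9]
```

View pics/s1.png

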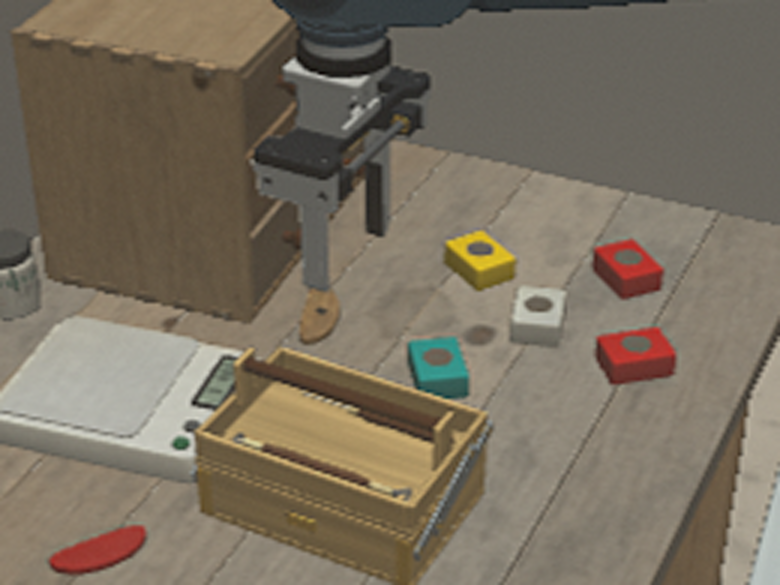

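```bash
python3 - <<'E'
from h import *
s=load("side",1)
q=np.array([[250,366],[434,430]])/3+[200,120]
P=onz(s,q,0.126);print(P,np.linalg.norm(P[0]-P[1]),P.mean(0),np.arctan2(*(P[0]-P[1])[[1,0]]))
E
```

```text
[[0.614248   0.04893199 0.126     ]
 [0.42808071 0.08115668 0.126     ]] 0.1889356749325325 [0.52116436 0.06504434 0.126     ] -0.17139700689916124
```

Emit:
drive_tool([
  {"hand": -1, "xyz": [0.035, -0.003, -0.002], "spin": 0.005},
  {"hand": -1, "xyz": [0.035, -0.004, -0.002], "spin": 0},
  {"hand": -0.5, "xyz": [0.035, 0, 0], "spin": 0},
  {"hand": -0.3, "xyz": [0.03, 0, 0], "spin": 0},
  {"hand": -0.3, "xyz": [0.02, 0, 0], "spin": 0},
  {"hand": 0, "xyz": [0.002, 0, 0], "spin": 0},
  {"hand": 0, "xyz": [0, 0, 0], "spin": 0},
  {"hand": 0.3, "xyz": [0, 0, 0], "spin": 0},
])

```text
time_s: 3.12
eef_pos: [0.5232, 0.0573, 0.1179]
tool_rot: [0.706, -0.053, -0.704, -0.053]
wrist_force: [1.2, 0.1, 0.7]
finger_gap: 0.0576
```

```bash
python3 - <<'E'
from h import *
s,R=rep()
go(HC+[0,0.002,-0.011])
d=snap("side",2)
crop(d,230,120,430,320,3,"pics/s2.png")
E
```

```text
t 3.12 pos [0.5232 0.0573 0.1179] gap 0.0576 F [1.2 0.1 0.7] q [-0.11  0.07  1.95 -0.    1.13  1.62]
tx [ 0.002 -0.    -1.   ] ty [-0.151 -0.989 -0.   ] tz [-0.989  0.151 -0.002]
shift tool mm [ 2.9 -2.3  2.6]
```

View pics/s2.png

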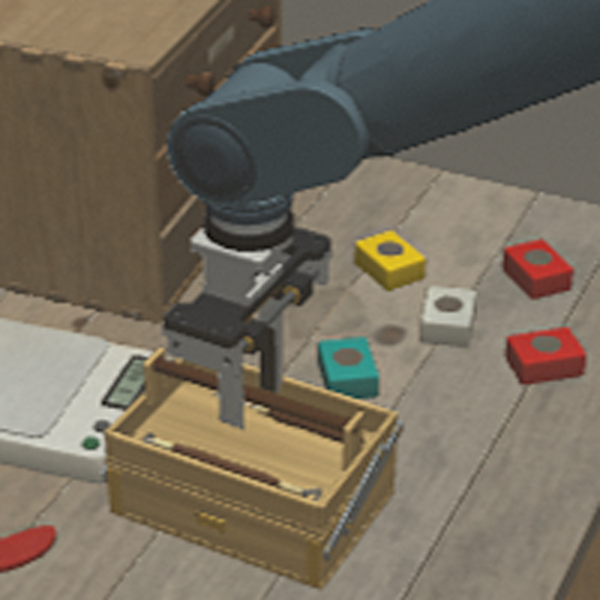

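Emit:
drive_tool([
  {"hand": 0.4, "xyz": [0.002, 0, 0], "spin": 0},
  {"hand": 0.5, "xyz": [0, 0, 0], "spin": 0},
  {"hand": 0.6, "xyz": [0, 0, 0], "spin": 0},
  {"hand": 0.7, "xyz": [0, 0, 0], "spin": 0},
  {"hand": 0.8, "xyz": [0, 0, 0], "spin": 0},
  {"hand": 1, "xyz": [0, 0, 0], "spin": 0},
  {"hand": 1, "xyz": [0, 0, 0], "spin": 0},
  {"hand": 1, "xyz": [0, 0, 0], "spin": 0},
  {"hand": 1, "xyz": [0, 0, 0], "spin": 0},
  {"hand": 1, "xyz": [0, 0, 0], "spin": 0},
])

```text
time_s: 4.0
eef_pos: [0.5227, 0.0596, 0.1147]
tool_rot: [0.705, -0.052, -0.705, -0.054]
wrist_force: [1.3, 5.5, 0.4]
finger_gap: 0.0133
```

```bash
python3 - <<'E'
from h import *
s,R=rep()
d=snap("side",3)
crop(d,230,120,430,320,3,"pics/s3.png")
# arc waypoints in tool frame
q=np.r_[np.linspace(0,2.27,25)]
dy=.105*(np.cos(2.793-q)+.940); dz=.105*(np.sin(2.793-q)-.342)
for a,b,c in zip(q,np.diff(dy,prepend=0),np.diff(dz,prepend=0)): print(round(a,3),(-c*1e3).round(1),(-b*1e3).round(1))
print(dy[-1],dz[-1])
E
```

```text
t 4.0 pos [0.5227 0.0596 0.1147] gap 0.0133 F [1.3 5.5 0.4] q [-0.1   0.07  1.95  0.    1.12  1.62]
tx [ 0.001  0.003 -1.   ] ty [-0.15  -0.989 -0.003] tz [-0.989  0.15  -0.001]
0.0 0.0 -0.0
0.095 -9.2 -3.8
0.189 -8.8 -4.7
0.284 -8.3 -5.5
0.378 -7.7 -6.2
0.473 -7.1 -6.9
0.568 -6.4 -7.6
0.662 -5.7 -8.2
0.757 -4.9 -8.7
0.851 -4.0 -9.1
0.946 -3.2 -9.4
1.04 -2.3 -9.7
1.135 -1.3 -9.8
1.23 -0.4 -9.9
1.324 0.5 -9.9
1.419 1.5 -9.8
1.513 2.4 -9.6
1.608 3.3 -9.4
1.703 4.2 -9.0
1.797 5.0 -8.6
1.892 5.8 -8.1
1.986 6.5 -7.5
2.081 7.2 -6.8
2.175 7.8 -6.1
2.27 8.4 -5.4
0.18966408681325334 0.0165355423294574
```

View pics/s3.png

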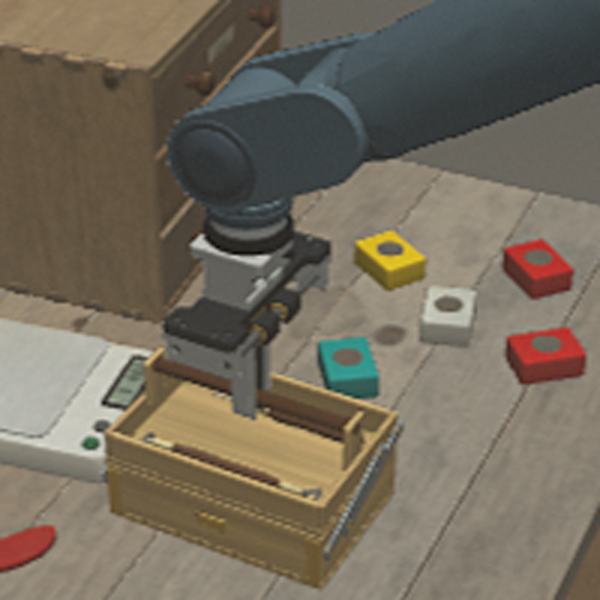

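Emit:
drive_tool([
  {"hand": 1, "xyz": [-0.0092, -0.0038, 0], "spin": 0},
  {"hand": 1, "xyz": [-0.0088, -0.0047, 0], "spin": 0},
  {"hand": 1, "xyz": [-0.0083, -0.0055, 0], "spin": 0},
  {"hand": 1, "xyz": [-0.0077, -0.0062, 0], "spin": 0},
  {"hand": 1, "xyz": [-0.0071, -0.0069, 0], "spin": 0},
  {"hand": 1, "xyz": [-0.0064, -0.0076, 0], "spin": 0},
])

```text
time_s: 4.55
eef_pos: [0.5274, 0.0933, 0.1617]
tool_rot: [-0.705, 0.053, 0.705, 0.053]
wrist_force: [4.3, 3.4, -9.1]
finger_gap: 0.0133
```

```bash
cat >> h.py <<'E'
H0=np.array([0.5227,0.0596,0.1147])
def arc(H=None,qs=None):
    s,R=rep(); H=H0 if H is None else H; d=s["eef_pos"]-H
    y=d@by; z=d[2]; q=2.793-np.arctan2(z+.105*.342,y-.105*.940)
    print("y,z",y.round(4),z.round(4),"bx",(d@bx).round(4),"q",q,"radius",np.hypot(z+.0359,y-.0987))
    if qs is not None:
        y0,z0=y,z
        for qq in qs:
            y1=.105*(np.cos(2.793-qq)+.940); z1=.105*(np.sin(2.793-qq)-.342)
            w=R.T@(by*(y1-y0)+np.array([0,0,z1-z0])); print(round(qq,3),(w*1e3).round(1)); y0,z0=y1,z1
E
python3 - <<'E'
from h import *
arc(qs=np.linspace(.662,1.324,8))
E
```

```text
t 4.55 pos [0.5274 0.0933 0.1617] gap 0.0133 F [ 4.3  3.4 -9.1] q [-0.04  0.03  1.89  0.    1.22  1.68]
tx [-0.  0. -1.] ty [-0.15  -0.989 -0.   ] tz [-0.989  0.15   0.   ]
y,z 0.034 0.047 bx -0.0002 q 0.5595363082643927 radius 0.10513160969015573
0.662 [-6.1 -8.9  0. ]
0.757 [-4.9 -8.7  0. ]
0.851 [-4.  -9.1  0. ]
0.946 [-3.2 -9.4  0.1]
1.04 [-2.3 -9.7  0.1]
1.135 [-1.3 -9.8  0.1]
1.229 [-0.4 -9.9  0.1]
1.324 [ 0.5 -9.9  0.1]
```

Tracking the arc very well; continuing.

Emit:
drive_tool([
  {"hand": 1, "xyz": [-0.0059, -0.0084, 0], "spin": 0},
  {"hand": 1, "xyz": [-0.0049, -0.0087, 0], "spin": 0},
  {"hand": 1, "xyz": [-0.004, -0.0091, 0], "spin": 0},
  {"hand": 1, "xyz": [-0.0032, -0.0094, 0], "spin": 0},
  {"hand": 1, "xyz": [-0.0023, -0.0097, 0], "spin": 0},
  {"hand": 1, "xyz": [-0.0013, -0.0098, 0], "spin": 0},
  {"hand": 1, "xyz": [-0.0004, -0.0099, 0], "spin": 0},
  {"hand": 1, "xyz": [0.0005, -0.0099, 0], "spin": 0},
])

```text
time_s: 5.22
eef_pos: [0.5383, 0.1674, 0.1834]
tool_rot: [-0.705, 0.053, 0.706, 0.053]
wrist_force: [-1.6, -0.3, -7.1]
finger_gap: 0.013
```

```bash
python3 - <<'E'
from h import *
arc(qs=np.linspace(1.419,2.27,10))
E
```

```text
t 5.22 pos [0.5383 0.1674 0.1834] gap 0.013 F [-1.6 -0.3 -7.1] q [ 0.1   0.08  1.81 -0.    1.26  1.82]
tx [-0.002 -0.001 -1.   ] ty [-0.15  -0.989  0.001] tz [-0.989  0.15   0.002]
y,z 0.109 0.0687 bx -0.0001 q 1.320076369106759 radius 0.10513762980112255
1.419 [  1.7 -10.3   0. ]
1.514 [ 2.4 -9.6  0. ]
1.608 [ 3.3 -9.4  0. ]
1.703 [ 4.2 -9.   0. ]
1.797 [ 5.  -8.6  0. ]
1.892 [ 5.8 -8.1  0. ]
1.986 [ 6.5 -7.5  0. ]
2.081 [ 7.2 -6.8  0. ]
2.175 [ 7.8 -6.1  0. ]
2.27 [ 8.3 -5.4  0. ]
```

Emit:
drive_tool([
  {"hand": 1, "xyz": [0.0016, -0.0101, 0], "spin": 0},
  {"hand": 1, "xyz": [0.0024, -0.0096, 0], "spin": 0},
  {"hand": 1, "xyz": [0.0033, -0.0094, 0], "spin": 0},
  {"hand": 1, "xyz": [0.0042, -0.009, 0], "spin": 0},
  {"hand": 1, "xyz": [0.005, -0.0086, 0], "spin": 0},
  {"hand": 1, "xyz": [0.0058, -0.0081, 0], "spin": 0},
  {"hand": 1, "xyz": [0.0065, -0.0075, 0], "spin": 0},
  {"hand": 1, "xyz": [0.0072, -0.0068, 0], "spin": 0},
  {"hand": 1, "xyz": [0.0078, -0.0061, 0], "spin": 0},
  {"hand": 1, "xyz": [0.0083, -0.0054, 0], "spin": 0},
  {"hand": 1, "xyz": [0, 0, 0], "spin": 0},
])

```text
time_s: 6.13
eef_pos: [0.5505, 0.2471, 0.1309]
tool_rot: [-0.705, 0.053, 0.706, 0.052]
wrist_force: [-3.8, 0.1, -4.2]
finger_gap: 0.0132
```

```bash
python3 - <<'E'
from h import *
arc()
E
```

```text
t 6.13 pos [0.5505 0.2471 0.1309] gap 0.0132 F [-3.8  0.1 -4.2] q [ 0.23  0.23  1.74 -0.    1.18  1.95]
tx [-0.002 -0.001 -1.   ] ty [-0.148 -0.989  0.002] tz [-0.989  0.148  0.002]
y,z 0.1896 0.0162 bx 0.0004 q 2.272172889402784 radius 0.10474061769858282
```

Emit:
drive_tool([
  {"hand": 0.6, "xyz": [0, 0, 0], "spin": 0},
  {"hand": 0.2, "xyz": [0, 0, 0], "spin": 0},
  {"hand": -0.2, "xyz": [0, 0, 0], "spin": 0},
  {"hand": -0.2, "xyz": [0, 0, 0], "spin": 0},
  {"hand": -0.2, "xyz": [0, 0, 0], "spin": 0},
  {"hand": -0.2, "xyz": [0, 0, 0], "spin": 0},
])

```text
time_s: 6.63
eef_pos: [0.5513, 0.2462, 0.1318]
tool_rot: [0.705, -0.053, -0.705, -0.053]
wrist_force: [0.0, 1.4, 0.6]
finger_gap: 0.0488
```

Emit:
drive_tool([
  {"hand": -0.2, "xyz": [-0.02, 0, 0], "spin": 0},
  {"hand": -0.2, "xyz": [-0.04, 0, 0], "spin": 0},
  {"hand": -0.3, "xyz": [-0.04, 0, 0], "spin": 0},
  {"hand": -0.4, "xyz": [-0.04, 0, 0], "spin": 0},
  {"hand": -0.5, "xyz": [0, 0, 0], "spin": 0},
])

```text
time_s: 7.05
eef_pos: [0.555, 0.2473, 0.282]
tool_rot: [0.711, -0.051, -0.699, -0.055]
wrist_force: [1.2, 0.4, 1.7]
finger_gap: 0.0686
```

```bash
python3 - <<'E'
from h import *
s,R=rep()
d=snap("side",4)
crop(d,170,100,430,320,3,"pics/s4.png")
d=snap("top",4)
crop(d,190,150,460,320,3,"pics/t4.png")
M=np.array([.4275,-.275,.2]); w=[np.cos(.149),np.sin(.149),0]
spin(R,w); go(M)
E
```

```text
t 7.05 pos [0.555  0.2473 0.282 ] gap 0.0686 F [1.2 0.4 1.7] q [ 0.23  0.09  1.61 -0.    1.43  1.95]
tx [ 0.017  0.004 -1.   ] ty [-0.15  -0.989 -0.006] tz [-0.989  0.15  -0.016]
spin -1.8700544073238885 or 1.2715382462659046
shift tool mm [ 72.8 534.4  45.4]
```

View pics/s4.png

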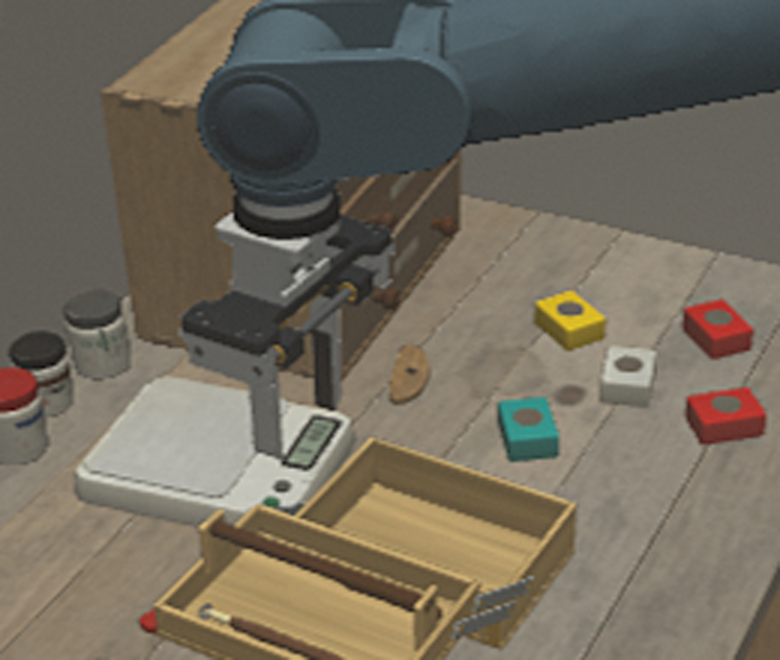

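View pics/t4.png

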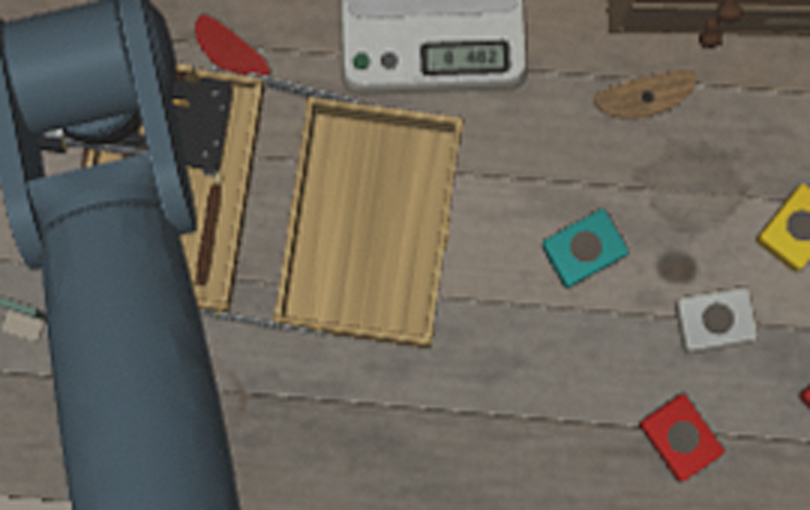

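Emit:
drive_tool([
  {"hand": -0.5, "xyz": [0, 0.038, 0.003], "spin": 0},
  {"hand": -0.5, "xyz": [0, 0.038, 0.003], "spin": 0},
  {"hand": -0.5, "xyz": [0, 0.038, 0.003], "spin": 0},
  {"hand": -0.5, "xyz": [0, 0.038, 0.003], "spin": 0},
  {"hand": -0.5, "xyz": [0, 0.038, 0.003], "spin": 0},
  {"hand": -0.5, "xyz": [0, 0.038, 0.003], "spin": 0},
  {"hand": -0.5, "xyz": [0, 0.038, 0.003], "spin": 0},
  {"hand": -0.5, "xyz": [0, 0.038, 0.003], "spin": 0},
  {"hand": -0.5, "xyz": [0, 0.038, 0.003], "spin": 0},
  {"hand": -0.5, "xyz": [0, 0.038, 0.003], "spin": 0},
  {"hand": -0.5, "xyz": [0, 0.038, 0.003], "spin": 0},
  {"hand": -0.5, "xyz": [0, 0.038, 0.003], "spin": 0},
])

```text
time_s: 8.15
eef_pos: [0.4454, -0.2003, 0.2691]
tool_rot: [-0.704, 0.052, 0.706, 0.054]
wrist_force: [1.6, -0.9, 0.2]
finger_gap: 0.0704
```

Emit:
drive_tool([
  {"hand": -0.5, "xyz": [0, 0.038, 0.003], "spin": 0},
  {"hand": -0.5, "xyz": [0, 0.038, 0.003], "spin": 0},
  {"hand": -0.5, "xyz": [0, 0, 0], "spin": -0.117},
  {"hand": -0.5, "xyz": [0, 0, 0], "spin": -0.117},
  {"hand": -0.5, "xyz": [0, 0, 0], "spin": -0.117},
  {"hand": -0.5, "xyz": [0, 0, 0], "spin": -0.117},
  {"hand": -0.5, "xyz": [0, 0, 0], "spin": -0.117},
  {"hand": -0.5, "xyz": [0, 0, 0], "spin": -0.117},
  {"hand": -0.5, "xyz": [0, 0, 0], "spin": -0.117},
  {"hand": -0.5, "xyz": [0, 0, 0], "spin": -0.117},
  {"hand": -0.5, "xyz": [0, 0, 0], "spin": -0.117},
  {"hand": -0.5, "xyz": [0, 0, 0], "spin": -0.117},
])

```text
time_s: 9.15
eef_pos: [0.4289, -0.2727, 0.2688]
tool_rot: [-0.616, -0.348, 0.617, -0.345]
wrist_force: [0.3, 0.4, -0.2]
finger_gap: 0.0703
```

Emit:
drive_tool([
  {"hand": -0.6, "xyz": [0, 0, 0], "spin": -0.117},
  {"hand": -0.6, "xyz": [0, 0, 0], "spin": -0.117},
  {"hand": -0.6, "xyz": [0, 0, 0], "spin": -0.117},
  {"hand": -0.6, "xyz": [0, 0, 0], "spin": -0.117},
  {"hand": -0.6, "xyz": [0, 0, 0], "spin": -0.117},
  {"hand": -0.6, "xyz": [0, 0, 0], "spin": -0.117},
  {"hand": -0.6, "xyz": [0, 0, 0], "spin": 0},
  {"hand": -0.6, "xyz": [0, 0, 0], "spin": 0},
])

```text
time_s: 9.82
eef_pos: [0.4291, -0.2729, 0.2695]
tool_rot: [0.462, 0.537, -0.462, 0.534]
wrist_force: [0.9, 0.9, 0.5]
finger_gap: 0.075
```

```bash
python3 - <<'E'
from h import *
s,R=rep()
d=snap("side",5)
crop(d,250,100,450,250,4,"pics/s5.png")
im=d["pixels"].astype(int)
M=np.array([.427,-.275,.1]); w=[np.cos(.149),np.sin(.149),0]
spin(R,w); go(M)
E
```

```text
t 9.82 pos [ 0.4291 -0.2729  0.2695] gap 0.075 F [0.9 0.9 0.5] q [-0.79 -0.13  1.85  0.    1.43 -0.94]
tx [-0.002  0.002 -1.   ] ty [ 0.989  0.147 -0.002] tz [ 0.147 -0.989 -0.003]
spin -0.0010817187489576992 or 3.1405109348408353
shift tool mm [169.9  -2.3   2. ]
```

View pics/s5.png

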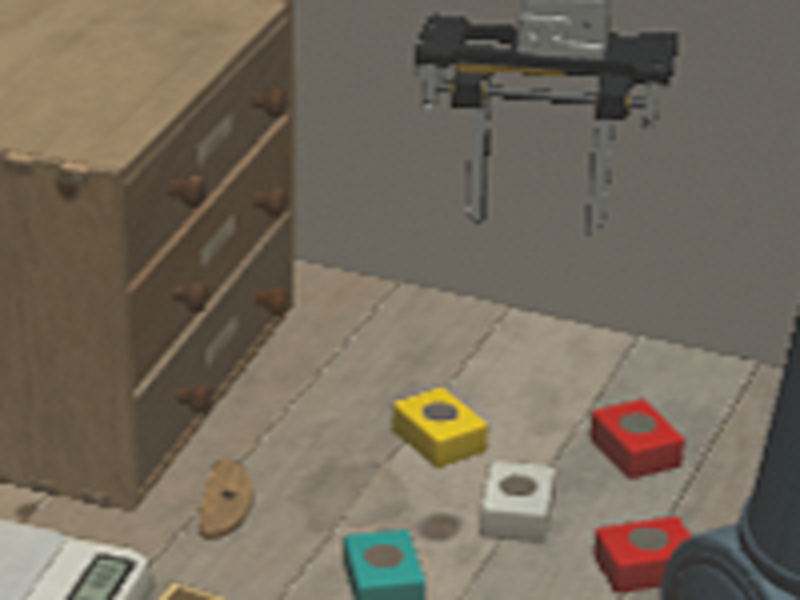

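Emit:
drive_tool([
  {"hand": -0.6, "xyz": [0.035, -0.002, 0.002], "spin": 0},
  {"hand": -0.6, "xyz": [0.035, 0, 0], "spin": 0},
  {"hand": -0.6, "xyz": [0.035, 0, 0], "spin": 0},
  {"hand": -0.6, "xyz": [0.035, 0, 0], "spin": 0},
  {"hand": -0.6, "xyz": [0.035, 0, 0], "spin": 0},
  {"hand": -0.6, "xyz": [0.035, 0, 0], "spin": 0},
  {"hand": -0.6, "xyz": [0, 0, 0], "spin": 0},
  {"hand": -0.6, "xyz": [0, 0, 0], "spin": 0},
])

```text
time_s: 10.53
eef_pos: [0.4268, -0.2745, 0.0598]
tool_rot: [0.461, 0.538, -0.461, 0.534]
wrist_force: [-1.0, -0.3, 0.3]
finger_gap: 0.0751
```

```bash
python3 - <<'E'
from h import *
s,R=rep()
d=snap("side",6)
crop(d,320,160,440,250,6,"pics/s6.png")
M=np.array([.427,-.275,.012]); go(M)
E
```

```text
t 10.53 pos [ 0.4268 -0.2745  0.0598] gap 0.0751 F [-1.  -0.3  0.3] q [-0.8   0.12  2.01 -0.    1.02 -0.94]
tx [-0.004  0.004 -1.   ] ty [ 0.989  0.149 -0.003] tz [ 0.149 -0.989 -0.004]
shift tool mm [50.1 -1.2 -1.2]
```

View pics/s6.png

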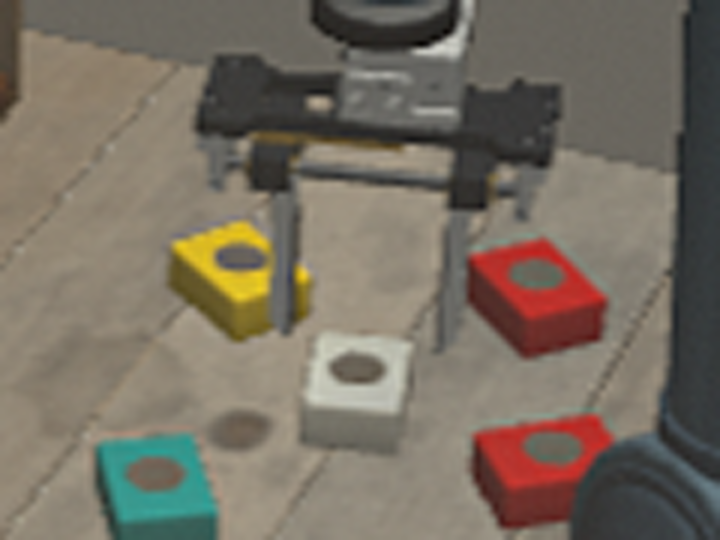

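Emit:
drive_tool([
  {"hand": -0.6, "xyz": [0.025, 0, 0], "spin": 0},
  {"hand": -0.6, "xyz": [0.015, 0, 0], "spin": 0},
  {"hand": -0.6, "xyz": [0.007, 0, 0], "spin": 0},
  {"hand": -0.4, "xyz": [0, 0, 0], "spin": 0},
  {"hand": -0.2, "xyz": [0, 0, 0], "spin": 0},
  {"hand": 0, "xyz": [0, 0, 0], "spin": 0},
  {"hand": 1, "xyz": [0, 0, 0], "spin": 0},
  {"hand": 1, "xyz": [0, 0, 0], "spin": 0},
  {"hand": 1, "xyz": [0, 0, 0], "spin": 0},
  {"hand": 1, "xyz": [0, 0, 0], "spin": 0},
])

```text
time_s: 11.42
eef_pos: [0.4291, -0.2767, 0.016]
tool_rot: [0.461, 0.535, -0.461, 0.537]
wrist_force: [-1.3, 0.8, 6.3]
finger_gap: 0.052
```

Emit:
drive_tool([
  {"hand": 1, "xyz": [-0.01, 0, 0], "spin": 0},
  {"hand": 1, "xyz": [-0.03, 0, 0], "spin": 0},
  {"hand": 1, "xyz": [-0.035, 0, 0], "spin": 0},
  {"hand": 1, "xyz": [-0.035, 0, 0], "spin": 0},
  {"hand": 1, "xyz": [-0.035, 0, 0], "spin": 0},
  {"hand": 1, "xyz": [-0.035, 0, 0], "spin": 0},
  {"hand": 1, "xyz": [0, 0, 0], "spin": 0},
])

```text
time_s: 12.0
eef_pos: [0.431, -0.2785, 0.2029]
tool_rot: [0.46, 0.531, -0.461, 0.541]
wrist_force: [0.9, -1.1, -0.1]
finger_gap: 0.0523
```

```bash
python3 - <<'E'
from h import *
s,R=rep()
d=snap("side",7)
crop(d,270,110,440,250,4,"pics/s7.png")
B=np.array([HC[0]+.0017,.0596,.2]); spin(R,bx); go(B)
E
```

```text
t 12.0 pos [ 0.431  -0.2785  0.2029] gap 0.0523 F [ 0.9 -1.1 -0.1] q [-0.79 -0.08  1.92  0.    1.28 -0.95]
tx [ 0.01 -0.01 -1.  ] ty [0.989 0.151 0.008] tz [ 0.151 -0.989  0.011]
spin 0.29616061771768515 or -2.845432035872108
shift tool mm [  -2.4  142.6 -319.2]
```

View pics/s7.png

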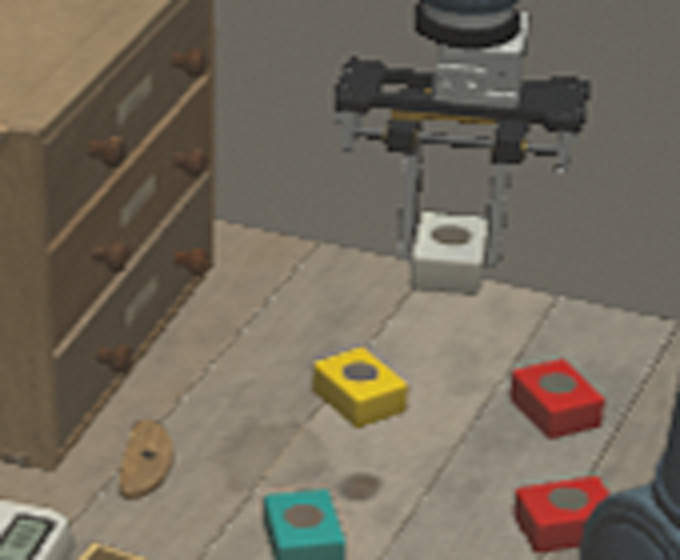

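Emit:
drive_tool([
  {"hand": 1, "xyz": [0, 0.007, -0.016], "spin": 0},
  {"hand": 1, "xyz": [0, 0.0134, -0.03], "spin": 0},
  {"hand": 1, "xyz": [0, 0.0134, -0.03], "spin": 0},
  {"hand": 1, "xyz": [0, 0.0134, -0.03], "spin": 0},
  {"hand": 1, "xyz": [0, 0.0134, -0.03], "spin": 0},
  {"hand": 1, "xyz": [0, 0.0134, -0.03], "spin": 0},
  {"hand": 1, "xyz": [0, 0.0134, -0.03], "spin": 0},
  {"hand": 1, "xyz": [0, 0.0134, -0.03], "spin": 0},
  {"hand": 1, "xyz": [0, 0.0134, -0.03], "spin": 0},
  {"hand": 1, "xyz": [0, 0.0134, -0.03], "spin": 0},
  {"hand": 1, "xyz": [0, 0.0134, -0.03], "spin": 0},
  {"hand": 1, "xyz": [0, 0, 0], "spin": 0},
])

```text
time_s: 13.05
eef_pos: [0.519, 0.0624, 0.1924]
tool_rot: [0.459, 0.539, -0.46, 0.536]
wrist_force: [-0.0, -0.2, -1.7]
finger_gap: 0.0519
```

Emit:
drive_tool([
  {"hand": 1, "xyz": [0, 0, 0], "spin": 0.099},
  {"hand": 1, "xyz": [0, 0, 0], "spin": 0.099},
  {"hand": 1, "xyz": [0, 0, 0], "spin": 0.099},
  {"hand": 1, "xyz": [0, 0, 0], "spin": 0},
])

```text
time_s: 13.38
eef_pos: [0.5186, 0.0578, 0.1925]
tool_rot: [-0.535, -0.463, 0.536, -0.461]
wrist_force: [-0.0, 0.2, -1.8]
finger_gap: 0.0517
```

```bash
python3 - <<'E'
from h import *
s,R=rep()
d=snap("side",8)
crop(d,200,110,440,290,3,"pics/s8.png")
B=np.array([HC[0]+.0017,.0596,.024]); spin(R,bx); go(B)
E
```

```text
t 13.38 pos [0.5186 0.0578 0.1925] gap 0.0517 F [-0.   0.2 -1.8] q [-0.11 -0.03  1.9  -0.    1.28  0.04]
tx [-0.004  0.    -1.   ] ty [ 0.989 -0.147 -0.004] tz [-0.147 -0.989  0.   ]
spin -0.0026442614121711307 or 3.138948392177622
shift tool mm [168.7   4.2  -2.4]
```

View pics/s8.png

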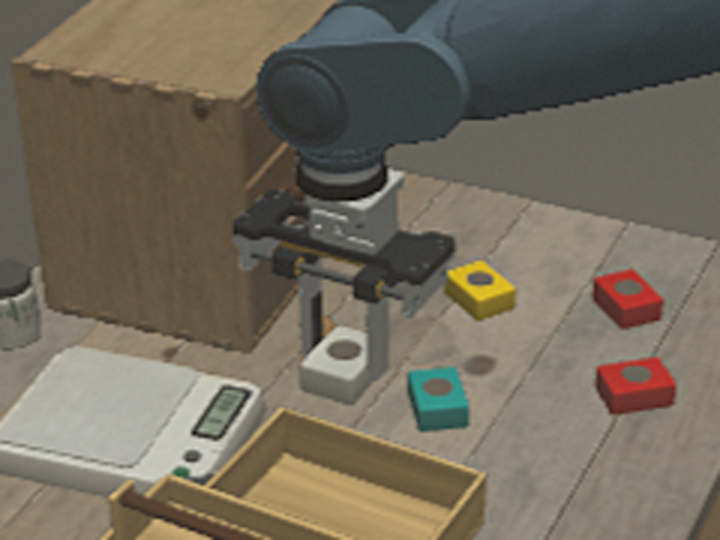

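Mould is held level above the box. Descending, slowing near the floor.

Emit:
drive_tool([
  {"hand": 1, "xyz": [0.02, 0.004, 0], "spin": 0},
  {"hand": 1, "xyz": [0.03, 0, 0], "spin": 0},
  {"hand": 1, "xyz": [0.03, 0, 0], "spin": 0},
  {"hand": 1, "xyz": [0.03, 0, 0], "spin": 0},
  {"hand": 1, "xyz": [0.025, 0, 0], "spin": 0},
  {"hand": 1, "xyz": [0.012, 0, 0], "spin": 0},
  {"hand": 1, "xyz": [0.006, 0, 0], "spin": 0},
  {"hand": 1, "xyz": [0, 0, 0], "spin": 0},
  {"hand": 1, "xyz": [0, 0, 0], "spin": 0},
])

```text
time_s: 14.18
eef_pos: [0.5247, 0.0572, 0.0424]
tool_rot: [0.535, 0.462, -0.535, 0.463]
wrist_force: [0.4, 0.1, -1.8]
finger_gap: 0.0518
```

```bash
python3 - <<'E'
from h import *
s,R=rep()
d=snap("side",9)
crop(d,200,130,400,320,3,"pics/s9.png")
B=np.array([HC[0]+.0017,.0596,.024]); go(B)
E
```

```text
t 14.18 pos [0.5247 0.0572 0.0424] gap 0.0518 F [ 0.4  0.1 -1.8] q [-0.11  0.19  1.97 -0.    0.98  0.04]
tx [ 0.002 -0.    -1.   ] ty [ 0.989 -0.145  0.002] tz [-0.145 -0.989 -0.   ]
shift tool mm [18.9 -2.9 -2.1]
```

View pics/s9.png

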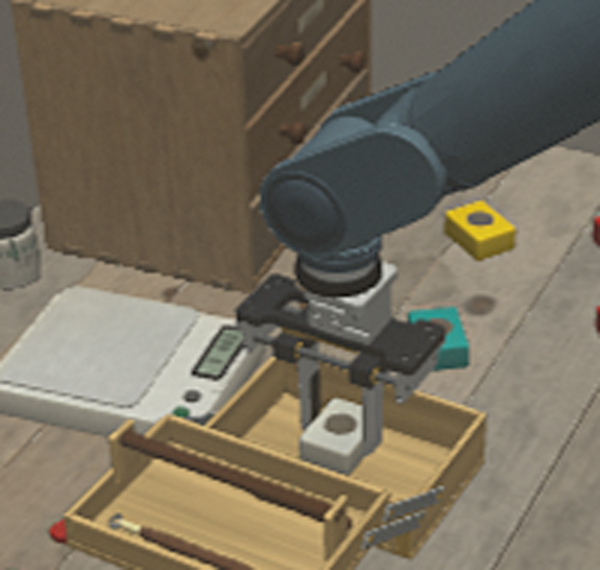

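Emit:
drive_tool([
  {"hand": 1, "xyz": [0.007, 0, 0], "spin": 0},
  {"hand": 1, "xyz": [0.005, 0, 0], "spin": 0},
  {"hand": 1, "xyz": [0.003, 0, 0], "spin": 0},
  {"hand": 1, "xyz": [0.002, 0, 0], "spin": 0},
  {"hand": 1, "xyz": [0, 0, 0], "spin": 0},
])

```text
time_s: 14.65
eef_pos: [0.5235, 0.0574, 0.0238]
tool_rot: [-0.535, -0.462, 0.535, -0.462]
wrist_force: [0.3, -0.1, -1.3]
finger_gap: 0.0519
```

```bash
python3 - <<'E'
from h import *
s,R=rep()
E
```

```text
t 14.65 pos [0.5235 0.0574 0.0238] gap 0.0519 F [ 0.3 -0.1 -1.3] q [-0.11  0.22  1.97  0.    0.95  0.04]
tx [-0.001  0.    -1.   ] ty [ 0.989 -0.145 -0.001] tz [-0.145 -0.989  0.   ]
```

Emit:
drive_tool([
  {"hand": 1, "xyz": [0.001, 0, 0], "spin": 0},
  {"hand": 1, "xyz": [0.001, 0, 0], "spin": 0},
  {"hand": 1, "xyz": [0, 0, 0], "spin": 0},
])

```text
time_s: 14.9
eef_pos: [0.5239, 0.0573, 0.0223]
tool_rot: [-0.535, -0.462, 0.535, -0.462]
wrist_force: [0.2, 1.0, -2.0]
finger_gap: 0.0519
```

Emit:
drive_tool([
  {"hand": 1, "xyz": [0.001, 0, 0], "spin": 0},
  {"hand": 1, "xyz": [0, 0, 0], "spin": 0},
])

```text
time_s: 15.07
eef_pos: [0.5242, 0.0573, 0.0221]
tool_rot: [0.535, 0.462, -0.535, 0.462]
wrist_force: [-2.6, 1.0, 4.4]
finger_gap: 0.052
```

Contact (force now +4.4 N). Release gently and rise.

Emit:
drive_tool([
  {"hand": -0.2, "xyz": [0, 0, 0], "spin": 0},
  {"hand": -0.35, "xyz": [0, 0, 0], "spin": 0},
  {"hand": -0.5, "xyz": [0, 0, 0], "spin": 0},
  {"hand": -0.5, "xyz": [0, 0, 0], "spin": 0},
  {"hand": -0.5, "xyz": [0, 0, 0], "spin": 0},
  {"hand": -0.5, "xyz": [-0.01, 0, 0], "spin": 0},
  {"hand": -0.5, "xyz": [-0.03, 0, 0], "spin": 0},
  {"hand": -0.5, "xyz": [-0.04, 0, 0], "spin": 0},
  {"hand": -0.5, "xyz": [-0.04, 0, 0], "spin": 0},
  {"hand": -0.5, "xyz": [-0.04, 0, 0], "spin": 0},
  {"hand": -0.5, "xyz": [-0.04, 0, 0], "spin": 0},
  {"hand": -0.5, "xyz": [-0.04, 0, 0], "spin": 0},
])

```text
time_s: 16.07
eef_pos: [0.5234, 0.0574, 0.2643]
tool_rot: [0.535, 0.462, -0.535, 0.462]
wrist_force: [1.2, -0.9, 0.5]
finger_gap: 0.0704
```

```bash
python3 - <<'E'
from h import *
s,R=rep()
d=snap("side",10)
crop(d,200,130,400,320,3,"pics/s10.png")
H1=H0+by*.1896+[0,0,.13]
spin(R,by); go(H1)
q=np.pi/2+YB
E
```

```text
t 16.07 pos [0.5234 0.0574 0.2643] gap 0.0704 F [ 1.2 -0.9  0.5] q [-0.11 -0.09  1.82  0.    1.41  0.04]
tx [ 0.001 -0.    -1.   ] ty [ 0.989 -0.145  0.001] tz [-0.145 -0.989 -0.   ]
spin -1.5717515411892369 or 1.5698411124005562
shift tool mm [  29.3   -5.9 -191.3]
```

View pics/s10.png

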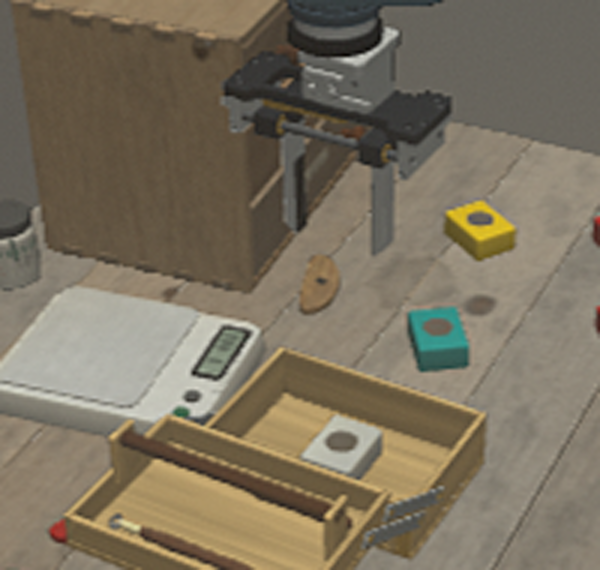

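Emit:
drive_tool([
  {"hand": -0.5, "xyz": [0, -0.001, -0.032], "spin": 0},
  {"hand": -0.5, "xyz": [0, -0.001, -0.032], "spin": 0},
  {"hand": -0.5, "xyz": [0, -0.001, -0.032], "spin": 0},
  {"hand": -0.5, "xyz": [0, -0.001, -0.032], "spin": 0},
  {"hand": -0.5, "xyz": [0, -0.001, -0.032], "spin": 0},
  {"hand": -0.5, "xyz": [0, -0.001, -0.031], "spin": 0},
  {"hand": -0.5, "xyz": [0, 0, 0], "spin": 0.112},
  {"hand": -0.5, "xyz": [0, 0, 0], "spin": 0.112},
  {"hand": -0.5, "xyz": [0, 0, 0], "spin": 0.112},
  {"hand": -0.5, "xyz": [0, 0, 0], "spin": 0.112},
  {"hand": -0.5, "xyz": [0, 0, 0], "spin": 0.112},
  {"hand": -0.5, "xyz": [0, 0, 0], "spin": 0.112},
])

```text
time_s: 17.12
eef_pos: [0.5456, 0.2472, 0.2617]
tool_rot: [0.658, 0.258, -0.658, 0.258]
wrist_force: [-0.3, -0.6, 0.2]
finger_gap: 0.0702
```

Emit:
drive_tool([
  {"hand": -0.5, "xyz": [0, 0, 0], "spin": 0.112},
  {"hand": -0.5, "xyz": [0, 0, 0], "spin": 0.112},
  {"hand": -0.4, "xyz": [0, 0, 0], "spin": 0.112},
  {"hand": -0.4, "xyz": [0, 0, 0], "spin": 0.112},
  {"hand": -0.4, "xyz": [0, 0, 0], "spin": 0.112},
  {"hand": -0.4, "xyz": [0, 0, 0], "spin": 0.112},
  {"hand": -0.4, "xyz": [0, 0, 0], "spin": 0.112},
  {"hand": -0.4, "xyz": [0, 0, 0], "spin": 0.112},
  {"hand": -0.4, "xyz": [0, 0, 0], "spin": 0},
  {"hand": -0.4, "xyz": [0, 0, 0], "spin": 0},
])

```text
time_s: 17.95
eef_pos: [0.5457, 0.2472, 0.2617]
tool_rot: [0.705, -0.05, -0.705, -0.05]
wrist_force: [0.0, 0.4, -0.3]
finger_gap: 0.0658
```

```bash
python3 - <<'E'
from h import *
s,R=rep()
H1=np.array([.5505,.2468,.1312])
spin(R,by); go(H1)
E
```

```text
t 17.95 pos [0.5457 0.2472 0.2617] gap 0.0658 F [ 0.   0.4 -0.3] q [0.24 0.09 1.64 0.   1.41 1.95]
tx [ 0.  0. -1.] ty [-0.14 -0.99 -0.  ] tz [-0.99  0.14 -0.  ]
spin -3.1368859898738854 or 0.004706663715907666
shift tool mm [130.5  -0.3  -4.8]
```

Emit:
drive_tool([
  {"hand": -0.4, "xyz": [0.03, 0, -0.005], "spin": 0.005},
  {"hand": -0.4, "xyz": [0.035, 0, 0], "spin": 0},
  {"hand": -0.4, "xyz": [0.03, 0, 0], "spin": 0},
  {"hand": -0.3, "xyz": [0.02, 0, 0], "spin": 0},
  {"hand": -0.1, "xyz": [0.015, 0, 0], "spin": 0},
  {"hand": 0.1, "xyz": [0, 0, 0], "spin": 0},
  {"hand": 0.3, "xyz": [0, 0, 0], "spin": 0},
  {"hand": 0.5, "xyz": [0, 0, 0], "spin": 0},
  {"hand": 0.7, "xyz": [0, 0, 0], "spin": 0},
  {"hand": 1, "xyz": [0, 0, 0], "spin": 0},
  {"hand": 1, "xyz": [0, 0, 0], "spin": 0},
  {"hand": 1, "xyz": [0, 0, 0], "spin": 0},
])

```text
time_s: 18.95
eef_pos: [0.5513, 0.2472, 0.1323]
tool_rot: [0.706, -0.052, -0.705, -0.053]
wrist_force: [0.2, 1.1, 1.3]
finger_gap: 0.0133
```

Emit:
drive_tool([
  {"hand": 1, "xyz": [0, 0, 0], "spin": 0},
  {"hand": 1, "xyz": [0, 0, 0], "spin": 0},
])

```text
time_s: 19.12
eef_pos: [0.5513, 0.2471, 0.1323]
tool_rot: [0.706, -0.052, -0.705, -0.053]
wrist_force: [0.8, 2.5, 2.4]
finger_gap: 0.0131
```

```bash
python3 - <<'E'
from h import *
arc(qs=np.linspace(2.27,1.324,11)[1:])
d=snap("side",11)
crop(d,200,130,400,320,3,"pics/s11.png")
E
```

```text
t 19.12 pos [0.5513 0.2471 0.1323] gap 0.0131 F [0.8 2.5 2.4] q [0.23 0.22 1.74 0.   1.18 1.95]
tx [ 0.002  0.001 -1.   ] ty [-0.148 -0.989 -0.002] tz [-0.989  0.148 -0.002]
y,z 0.1897 0.0176 bx 0.0012 q 2.2611523713185755 radius 0.10553621422308937
2.175 [-7.3  5.3 -0. ]
2.081 [-7.8  6.1 -0. ]
1.986 [-7.2  6.8 -0. ]
1.892 [-6.5  7.5 -0. ]
1.797 [-5.8  8.1 -0. ]
1.702 [-5.   8.6 -0. ]
1.608 [-4.2  9.  -0. ]
1.513 [-3.3  9.4 -0. ]
1.419 [-2.4  9.6 -0. ]
1.324 [-1.5  9.8 -0. ]
```

View pics/s11.png

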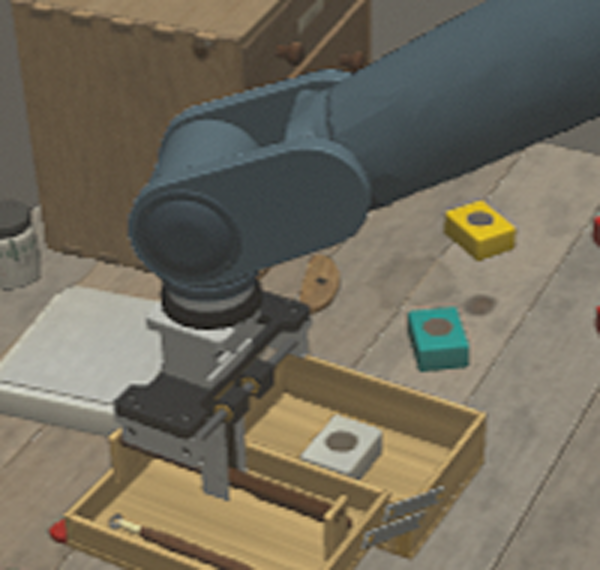

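Emit:
drive_tool([
  {"hand": 1, "xyz": [-0.0083, 0.0054, 0], "spin": 0},
  {"hand": 1, "xyz": [-0.0078, 0.0061, 0], "spin": 0},
  {"hand": 1, "xyz": [-0.0072, 0.0068, 0], "spin": 0},
  {"hand": 1, "xyz": [-0.0065, 0.0075, 0], "spin": 0},
  {"hand": 1, "xyz": [-0.0058, 0.0081, 0], "spin": 0},
  {"hand": 1, "xyz": [-0.005, 0.0086, 0], "spin": 0},
  {"hand": 1, "xyz": [-0.0042, 0.009, 0], "spin": 0},
  {"hand": 1, "xyz": [-0.0033, 0.0094, 0], "spin": 0},
  {"hand": 1, "xyz": [-0.0024, 0.0096, 0], "spin": 0},
  {"hand": 1, "xyz": [-0.0015, 0.0098, 0], "spin": 0},
])

```text
time_s: 20.0
eef_pos: [0.5394, 0.1657, 0.1845]
tool_rot: [0.706, -0.053, -0.704, -0.052]
wrist_force: [3.0, -0.2, 4.0]
finger_gap: 0.0132
```

```bash
python3 - <<'E'
from h import *
arc(H=H0+[0,0,.001],qs=np.linspace(1.23,.568,8))
E
```

```text
t 20.0 pos [0.5394 0.1657 0.1845] gap 0.0132 F [ 3.  -0.2  4. ] q [ 0.1   0.07  1.81 -0.    1.26  1.82]
tx [ 0.002 -0.001 -1.   ] ty [-0.148 -0.989  0.001] tz [-0.989  0.148 -0.002]
y,z 0.1074 0.0688 bx 0.0011 q 1.3050702393793459 radius 0.10501431424926315
1.23 [-0.3  7.9 -0. ]
1.135 [ 0.4  9.9 -0. ]
1.041 [ 1.3  9.8 -0. ]
0.946 [ 2.3  9.7 -0. ]
0.852 [ 3.2  9.4 -0. ]
0.757 [ 4.   9.1 -0. ]
0.663 [ 4.9  8.6 -0. ]
0.568 [ 5.7  8.1 -0. ]
```

Emit:
drive_tool([
  {"hand": 1, "xyz": [-0.0004, 0.0085, 0], "spin": 0},
  {"hand": 1, "xyz": [0.0004, 0.0099, 0], "spin": 0},
  {"hand": 1, "xyz": [0.0013, 0.0098, 0], "spin": 0},
  {"hand": 1, "xyz": [0.0023, 0.0097, 0], "spin": 0},
  {"hand": 1, "xyz": [0.0032, 0.0094, 0], "spin": 0},
  {"hand": 1, "xyz": [0.004, 0.0091, 0], "spin": 0},
  {"hand": 1, "xyz": [0.0049, 0.0086, 0], "spin": 0},
  {"hand": 1, "xyz": [0.0057, 0.0081, 0], "spin": 0},
])

```text
time_s: 20.67
eef_pos: [0.5286, 0.0922, 0.1618]
tool_rot: [0.706, -0.054, -0.704, -0.051]
wrist_force: [6.2, -4.9, 1.2]
finger_gap: 0.0131
```

```bash
python3 - <<'E'
from h import *
arc(H=H0+[0,0,.001],qs=np.linspace(.473,0,6))
E
```

```text
t 20.67 pos [0.5286 0.0922 0.1618] gap 0.0131 F [ 6.2 -4.9  1.2] q [-0.04  0.03  1.89 -0.    1.21  1.68]
tx [ 0.002 -0.003 -1.   ] ty [-0.148 -0.989  0.003] tz [-0.989  0.148 -0.002]
y,z 0.0331 0.0461 bx 0.0011 q 0.5474927679300658 radius 0.10499802277305167
0.473 [ 5.1  5.9 -0. ]
0.378 [ 7.1  6.9 -0. ]
0.284 [ 7.7  6.2 -0. ]
0.189 [8.3 5.5 0. ]
0.095 [8.8 4.7 0. ]
0.0 [9.2 3.8 0. ]
```

Emit:
drive_tool([
  {"hand": 1, "xyz": [0.0055, 0.006, 0], "spin": 0},
  {"hand": 1, "xyz": [0.0071, 0.0069, 0], "spin": 0},
  {"hand": 1, "xyz": [0.0077, 0.0062, 0], "spin": 0},
  {"hand": 1, "xyz": [0.0083, 0.0055, 0], "spin": 0},
  {"hand": 1, "xyz": [0.0088, 0.0047, 0], "spin": 0},
  {"hand": 1, "xyz": [0.005, 0.0021, 0], "spin": 0},
  {"hand": 1, "xyz": [0.0042, 0.0017, 0], "spin": 0},
  {"hand": 1, "xyz": [0, 0, 0], "spin": 0},
  {"hand": 1, "xyz": [0, 0, 0], "spin": 0},
])

```text
time_s: 21.42
eef_pos: [0.5239, 0.0596, 0.1156]
tool_rot: [0.706, -0.054, -0.704, -0.051]
wrist_force: [4.4, -6.8, 3.8]
finger_gap: 0.0132
```

```bash
python3 - <<'E'
from h import *
arc(H=H0+[0,0,.001])
E
```

```text
t 21.42 pos [0.5239 0.0596 0.1156] gap 0.0132 F [ 4.4 -6.8  3.8] q [-0.1   0.07  1.94 -0.    1.12  1.62]
tx [ 0.002 -0.004 -1.   ] ty [-0.148 -0.989  0.003] tz [-0.989  0.148 -0.002]
y,z 0.0001 -0.0001 bx 0.0012 q 0.00034636361482132116 radius 0.10486731994456415
```

Emit:
drive_tool([
  {"hand": 0.6, "xyz": [0, 0, 0], "spin": 0},
  {"hand": 0.2, "xyz": [0, 0, 0], "spin": 0},
  {"hand": -0.2, "xyz": [0, 0, 0], "spin": 0},
  {"hand": -0.2, "xyz": [0, 0, 0], "spin": 0},
  {"hand": -0.2, "xyz": [0, 0, 0], "spin": 0},
  {"hand": -0.2, "xyz": [-0.02, 0, 0], "spin": 0},
  {"hand": -0.2, "xyz": [-0.04, 0, 0], "spin": 0},
  {"hand": -0.2, "xyz": [-0.04, 0, 0], "spin": 0},
  {"hand": -0.2, "xyz": [-0.03, 0, 0], "spin": 0},
  {"hand": -0.2, "xyz": [0, 0, 0], "spin": 0},
  {"hand": -0.2, "xyz": [0, 0, 0], "spin": 0},
  {"hand": -0.2, "xyz": [0, 0, 0], "spin": 0},
])

```text
time_s: 22.42
eef_pos: [0.5223, 0.0621, 0.244]
tool_rot: [-0.704, 0.052, 0.706, 0.052]
wrist_force: [0.4, 0.4, 0.4]
finger_gap: 0.0561
```

```bash
python3 - <<'E'
from h import *
s,R=rep()
d=snap("side",12); crop(d,170,110,430,320,3,"pics/s12.png")
a=load("side",0)["pixels"].astype(int); b=d["pixels"].astype(int)
for nm,p in (("cup",[.636,.456,.03]),("tile",[.426,.395,.02]),("rib",[.645,-.21,.005]),("tray",[.42,.1,.08])):
    u,v=proj(d,p)[0].astype(int); print(nm,u,v,"diff",abs(a-b)[v-22:v+22,u-22:u+22].mean())
E
```

```text
t 22.42 pos [0.5223 0.0621 0.244 ] gap 0.0561 F [0.4 0.4 0.4] q [-0.1  -0.07  1.84  0.    1.38  1.62]
tx [-0.002  0.    -1.   ] ty [-0.147 -0.989  0.   ] tz [-0.989  0.147  0.002]
cup 205 373 diff 1.6971418732782368
tile 301 380 diff 1.8736225895316805
rib 308 225 diff 6.396005509641873
tray 345 282 diff 1.8068181818181819
```

View pics/s12.png

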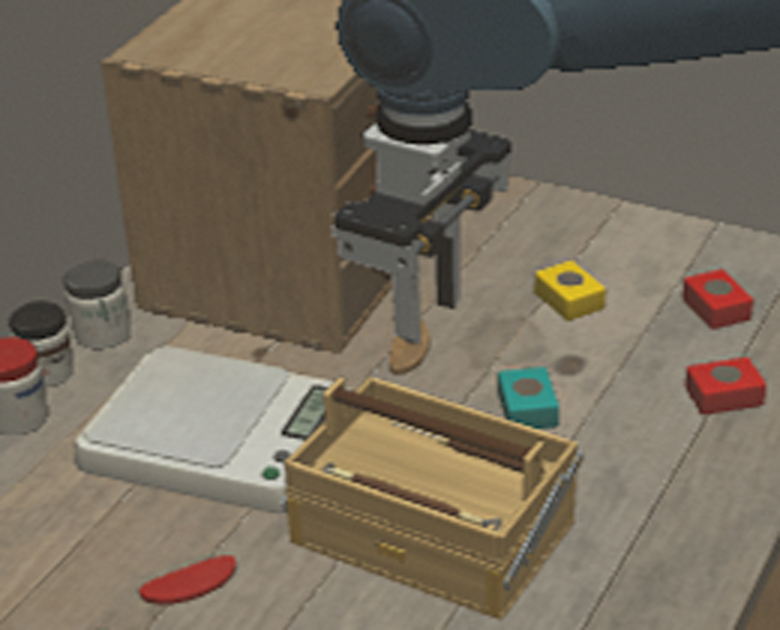

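The tray is closed exactly as at the start (the patch at 345,282 is unchanged) and the gripper is clear of it. The cup and tile are unchanged. The rib's patch differs because the finger covers part of it.

```bash
python3 -c "
from bench import ctrl
print(ctrl.sign_off())"
```

```text
the job is handed in; nothing more can be done
None
```

The mould is in the box under the closed tray. I handed the job in at about 22.5 s of the 72 s allowed, and the sign-off gave no verdict.

- **Tray opening:** I gripped the handle and guided the tray along its arc to the open stop. The measured arm angle was about 2.27 rad. I then let go, and the next pictures showed it resting open.
- **Mould:** I picked it up level and set it on the compartment floor with the gripper about 2 mm from the compartment's centre. I released it only once the wrist force showed contact. The picture afterwards showed it flat, hollow side up.
- **Tray closing:** I guided the tray back to an arm angle of about 0.000 rad, then released it and raised the gripper clear. The swings were commanded at about 1.1 rad/s, against the 4 rad/s limit.

**Last checks:**
- The tray area in the side picture matched the one from the start, and the wrist force was about 0.4 N per axis, which is no contact.
- The cup and tile areas were also unchanged.
- The rib check was inconclusive because a finger hid part of it (difference of 6.4, against under 2 for the others). It looked to be in its place, and nothing came near it.
- The closed tray hides the mould, so I last saw it just before closing.

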